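Slide a test tile under a spring clip

TASK

Load the clay test tile that lies in the channel of the clamp board: press the clip's long thumb bar down with one fingertip so that its jaw stays raised, and meanwhile push the tile along the channel with the other fingertip, under the jaw and home against the end stop. Then let the clip close on the tile and draw the hand away. Only press and push: do not pick the tile up, and leave the jars, the phone and the spare tile alone.

Things in the scene. Friction and masses are not known exactly. Their poses are not given: they have to be found in the camera images.
- board: Clamp board fixed to the table: black base 150 x 100 x 8 mm, on it a raised aluminium bed with a channel. Frame: origin at table height under the clip's hinge rod; x = the way the tile is pushed, y = left of that (the thumb bar's side), z up. It is level, turned only about z. All 'board' coordinates below are in this frame.
- seat (a point): Point on the bed under the middle of the fully home tile, board (0, -31.5, 14) mm. The bed's top is 14 mm above the table. The channel runs straight along x, centred on y = -31.5, 43 mm wide, from its open end at x = -109 to the end stop's face at x = +25 mm. Its side guides are 4 mm thick and rise 6 mm over the bed, the end stop 8 mm.
- hinge_mid (a point): A point of the clip's hinge rod, board (-40, 0, 23) mm. The 7 mm thick rod runs along x at y = 0 between channel and thumb bar, held by three steel posts 10 mm wide (y) and 6 mm long at x = -104, -8, +29 mm, tops 28 mm above the table. One finger goes either side of rod and posts.
- clip (a joint): Angle of the sprung steel rocker clip about its rod: 0 = rest, jaw down; 0.42 = thumb bar fully pressed (hard stop), jaw fully up; about 0.22 when closed on the tile. A spring returns it towards 0; at the middle of the bar it takes about 2 N to start, 6 N near the hard stop. The tile passes under the jaw only above about 0.25.
- bar_mid (a point): Middle of the top of the clip's flat steel thumb bar, x = -100 to -20 mm; moves with the clip. At rest board (-60, 22.7, 26) mm, sloping up away from the rod (inner edge 20, outer 32 mm above the table). Fully pressed it is level, top 16.5 mm above the table, y = 8 to 36 mm. It may be pressed anywhere along its length, and a fingertip can slide along it.
- clip_lip (a point): Middle of the foot of the clip's jaw, a lip 20 mm long (x = 5 to 25 mm) and 6 mm wide; moves with the clip. At rest board (15, -23, 17) mm, that is 3 mm over the bed; about 12 mm over the bed at the hard stop.
- tile_mid (a point): Centre (half-way up) of the loose terracotta (bare clay) test tile, 50 mm long (its x, along the channel) x 40 mm wide x 8 mm thick, about 40 g, lying flat in the channel short of the jaw. Fully home its centre is at (0, -31.5, 18) mm in the board's frame, its front edge on the end stop, its rear edge at x = -25 mm.
- jar: Closed green glass jar, 68 mm across, 95 mm tall, standing loose beside the board; origin at the centre of its base. Leave alone.
- small_jar: Closed amber glass jar, 50 mm across, 65 mm tall, loose; origin at the centre of its base. Leave alone.
- phone: Phone lying flat, 150 (its x) x 72 x 8 mm, loose; origin at the centre of its underside. Leave alone.
- spare: Spare terracotta tile, the same 50 x 40 x 8 mm, lying loose on the table outside the board; origin at the centre of its underside. Leave alone.
Mind the look-alikes: they are no part of the job. What is meant by the board is not purple or turquoise, and is the larger of those in its own colour.

How it is judged:
By the outcome, as a careful person would: the job done as asked, in the order asked, and still so for the second after the job is handed in, with the robot touching nothing.
It also fails if it takes over 32 s, if anything falls off the work surface, if the arm or the gripper's body presses on something with over 40 N, if the wrist force passes 120 N, or if a joint passes its speed limit or range.

ROBOT

A 6-joint arm with a two-finger parallel gripper is mounted at the origin on the work surface. World frame = base frame: x ahead of the robot, y to its left, z up, the work surface at z = 0. Lengths are in m, angles in rad, forces in N, time in s.
With the tool pointing down it reaches from about 0.25 to 0.8 m from the base axis. Payload 8.5 kg.
Tool frame: the origin (TCP) lies at the very end of the fingers, on their centre line; the grasp point (between the pads) lies 19 mm behind it; z points along the fingers, y is the line along which they close (so a half turn about z gives the same grasp; the last joint's range is limited). The gripper opens to 85 mm and grips with 20 to 120 N. Pads are 22 mm wide; open, the fingers measure 114 mm over their backs; the gripper's body (76 mm by 85 mm) begins 54 mm behind the grasp point. The pads swing forward as they close: fully open they stand 13 mm farther back than shut.
Start: joints at [1.265, 0.238, -0.013, 1.319, 0, 1.571], TCP at [0.158, 0.501, 0.231] pointing down, gripper open.
Joint ranges: [-2.66, 2.66], [-1.03, 1.9], [-1.14, 1.46], [-1.82, 2.27], [-1.45, 1.34], [-3.14, 3.14]. Speed limits (rad/s): [2.22, 2.22, 2.79, 3.14, 3.14, 3.14].

INTERFACE

Orientations are given as a rotation vector (axis times angle).
In Python, from rig import readout, eyes, sign_off gives the robot as it stands. The module is installed in compiled form; this text tells all that it offers.
- The arm moves only by the tool carry_out, never from a script. Its argument "increments" is a list of rows, each an object of numbers: "dx", "dy", "dz": the shift along the tool's x, y, z in mm; "turn": the turn about the tool's z in units of 6 degrees (1.0 is 6 degrees); "fingers": the opening, from -1 (shut) to 1 (fully open). In form: [{"dx": .., "dy": .., "dz": .., "turn": .., "fingers": ..}, ...]. A call has 1 to 5 rows; each row shifts and turns the commanded pose from where the row before left it, along the tool's axes as they then stand; what a row does not reach is not made up. A row lasts 1/8 s, in which the tool goes at most 62.5 mm and 10.7 degrees, less where a joint would pass 70% of its speed; a pose out of reach is approached as far as the arm can. A call is refused whole if a number of a shift passes 62.5 or a number of a turn 1, either way. A call with a gripper value outside its range is refused whole. The fingers move at their own pace and stop on an object; "newtons" is the grip in N (left out, the last holds). Time passes only in rows, so rows that do not move let the fingers close. It gives the time, the measured TCP pose, the force, the opening and the grip force at its end, in the units of the state.
- readout.sense(): the state, without advancing time (a new reading comes with each control period).
- eyes.snapshot(name): name is "scene" or "top"; returns a dict with "color" (420x560x3 uint8, blue, green, red), "range_z" (420x560 float32, m along the optical axis (not along the pixel's ray), 0 where there is no reading), "fx", "fy", "cx", "cy" (pixels), "eye" and "orientation" of the camera in the world. Camera axes: x right, y up, looking along -z (the intrinsics and any distortion apply to the point x, -y, -z); pixel columns grow to the right and rows downward; lengths in m; the calibration is good to about 2 mm. A picture is of the moment at which its call begins.
- sign_off(): hands the job in; it is judged then, once.
The state is a dict: "time_s": time; "joints": joint angles; "joint_velocities": joint speeds; "joint_torque": joint torques, N m; "ee_pos": TCP position; "ee_rot": TCP orientation; "force": force on the tool from outside, world axes, zero at the start; "ft_torque": the same for the moment, N m; "finger_gap": opening from 0.0 (shut) to 1.0 (fully open); "grasp_force": force on a finger pad.
Only numpy, scipy, OpenCV 4.12 (cv2) and the standard library are available. Lean on these libraries where they do the work, as an engineer would, in place of code of your own. Each camera call takes 0.05 s, during which the arm holds its last target. There are 200 camera calls.

## Working session

There is one attempt and no reset: what is moved stays moved. The work goes in short steps, Python scripts to look and compute and a tool call to move; the robot and the scene stay as the last step left them, time stands still between calls to the robot, and variables do not carry over. Pictures are saved under pics/ and viewed, at most 10 in all, crops included, and the job is handed in when it is done.

Besides the shell and the picture viewer there is one more tool, called after "Call:" as name(argument=value, ...) on one line, values as JSON. carry_out: Moves the arm, as the interface text tells. Its arguments: {"type":"object","properties":{"increments":{"type":"array"},"newtons":{"type":"number"}},"required":["increments"]}

```bash
mkdir -p pics
cat > h.py <<'E'
import numpy as np, cv2
from rig import readout, eyes, sign_off
from scipy.spatial.transform import Rotation as R
def rot(o):
    o=np.array(o,float)
    if o.shape==(3,3): return o
    return (R.from_rotvec(o) if o.size==3 else R.from_quat(o)).as_matrix()
def plane(s,uv,z):
    uv=np.atleast_2d(uv).astype(float); d=np.c_[(uv[:,0]-s['cx'])/s['fx'],-(uv[:,1]-s['cy'])/s['fy'],-np.ones(len(uv))]@rot(s['orientation']).T
    e=np.array(s['eye']); return e+d*((z-e[2])/d[:,2])[:,None]
def cloud(s):
    v,u=np.mgrid[:420,:560]; d=s['range_z']
    p=np.stack([(u-s['cx'])/s['fx']*d,-(v-s['cy'])/s['fy']*d,-d],-1)
    return p@rot(s['orientation']).T+np.array(s['eye'])
E
python3 - <<'E'
from h import *
for n in('top','scene'):
    s=eyes.snapshot(n); cv2.imwrite(f'pics/{n}0.png',s['color']); print(n,{k:s[k] for k in s if k not in('color','range_z')})
print(readout.sense())
E
```

```text
top {'fx': 444.2995533035918, 'fy': 444.2995533035918, 'cx': 280.3655238155103, 'cy': 201.32485850489664, 'eye': array([0.49041479, 0.03577972, 1.01563697]), 'orientation': array([ 0.15766241, -0.10991025, -1.59617078])}
scene {'fx': 386.52005147062556, 'fy': 386.52005147062556, 'cx': 276.9159404184329, 'cy': 214.87511501015695, 'eye': array([ 1.11781268, -0.28386588,  0.64093222]), 'orientation': array([0.70041307, 0.36751713, 0.88008741])}
{'time_s': 0.1, 'joints': array([ 1.26501866e+00,  2.38734349e-01, -1.41640010e-02,  1.31921841e+00,
        3.74763835e-06,  1.57078336e+00]), 'joint_velocities': array([ 0.00078288, -0.00091042,  0.00103485,  0.00120261,  0.00035771,
        0.00052588]), 'joint_torque': array([-9.32272269e-05, -5.39721465e+01,  3.46998382e+01,  1.34268703e-02,
       -7.80322716e-05,  9.04556174e-06]), 'ee_pos': array([0.15792817, 0.50028602, 0.23073712]), 'ee_rot': array([-4.78393981e-01, -3.10474679e+00,  2.04889907e-03]), 'force': array([-0.00634505,  0.26468895, -0.30810581]), 'ft_torque': array([-0.02561913, -0.01820591, -0.00068145]), 'grasp_force': 0.0, 'finger_gap': 1.0016449057819894}
```

View pics/top0.png

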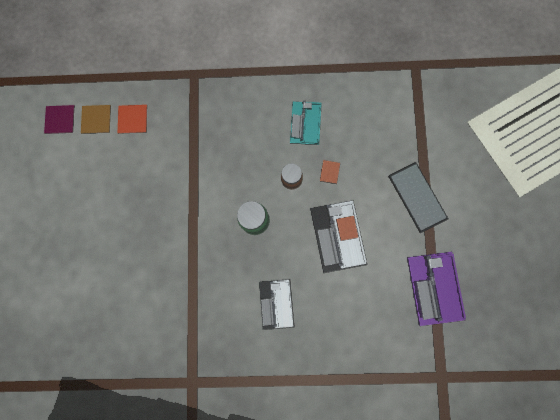

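View pics/scene0.png

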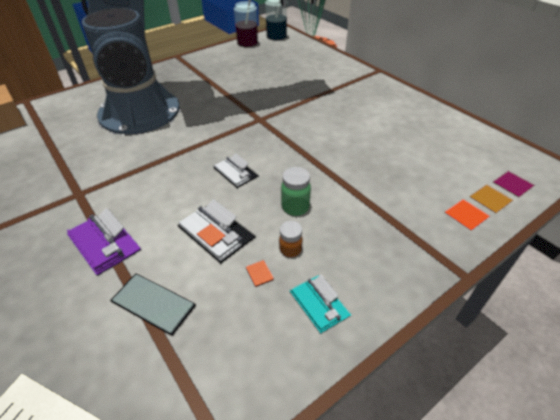

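The target board (black base, pale bed) is at about (338,236) in top. Its jaw end is up in the picture, and the tile on it is at (347,228). The spare tile, jars and phone lie around it. Next I'll zoom in.

Run:
```python
from h import *
s=eyes.snapshot('top'); c=s['color'][190:285,295:385]; cv2.imwrite('pics/crop1.png',cv2.resize(c,None,fx=6,fy=6,interpolation=cv2.INTER_CUBIC))
hsv=cv2.cvtColor(s['color'],cv2.COLOR_BGR2HSV)
m=cv2.inRange(hsv,(0,110,80),(15,255,255)); 
m[:,:295]=0;m[:, 385:]=0
for k in cv2.findContours(m,0,2)[0]:
    if cv2.contourArea(k)>60:
        r=cv2.minAreaRect(k); z=.022 if r[0][1]>195 else .008
        b=plane(s,cv2.boxPoints(r),z); print(r, plane(s,r[0],z)[0], b[:,:2].round(4).tolist())
```

```text
((346.9230651855469, 227.6154022216797), (21.180543899536133, 17.25821876525879), 78.69007110595703) [ 0.59667455 -0.08360296  0.022     ] [[0.617, -0.0611], [0.6234, -0.0993], [0.5765, -0.1059], [0.5701, -0.068]]
((329.51348876953125, 171.41891479492188), (16.604297637939453, 20.385475158691406), 9.462322235107422) [ 0.73020691 -0.05190208  0.008     ] [[0.7104, -0.0282], [0.758, -0.038], [0.7501, -0.0757], [0.7027, -0.0657]]
```

View pics/crop1.png

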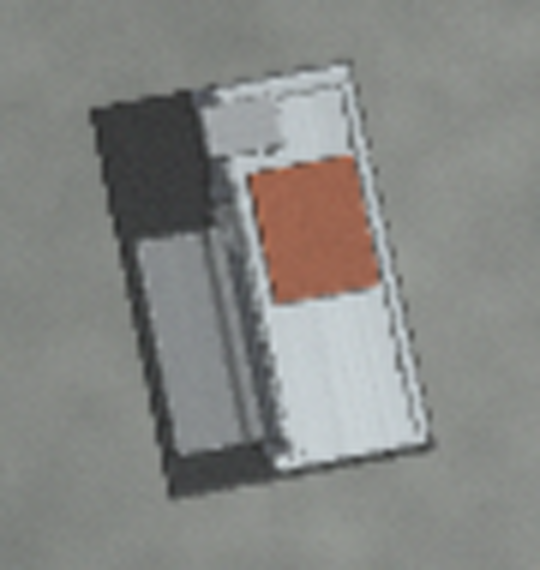

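Run:
```python
from h import *
s=eyes.snapshot('top')
f=lambda x,y,z:plane(s,[295+(x+.5)/6-.5,190+(y+.5)/6-.5],z)[0]
P={'baseBL':f(93,108,.008),'baseFL':f(172,497,.008),'baseFR':f(434,446,.008),'stopR':f(350,63,.022),'guideFR':f(430,432,.020),'bedFL':f(280,470,.016),'bedFR':f(428,442,.014),'barBL':f(136,238,.032),'barFL':f(178,455,.032),'barFRin':f(250,440,.02),'lip1':f(272,100,.03),'lip2':f(283,148,.03)}
for k in P: print(k,P[k].round(4))
def yaw(a,b): d=P[b]-P[a]; return np.degrees(np.arctan2(d[1],d[0])), np.hypot(*d[:2])
for a,b in(('baseFL','baseBL'),('guideFR','stopR'),('barFL','barBL'),('baseFR','baseFL'),('bedFR','bedFL')): print(a,b,yaw(a,b))
t=np.radians(8.3); ex=np.array([np.cos(t),np.sin(t)]); ey=np.array([-ex[1],ex[0]])
T=np.array([.5967,-.0836])
for k in P: print(k,'rel tile',(1e3*np.array([(P[k][:2]-T)@ex,(P[k][:2]-T)@ey])).round(1))
# depth in the board frame
pc=cloud(s)[190:285,295:385].reshape(-1,3); q=(pc[:,:2]-T); q=1e3*np.c_[q@ex,q@ey,pc[:,2]]
for lo,hi in((12,17),(18,21),(21,24),(25,31),(31,45)):
    a=q[(q[:,2]>lo)&(q[:,2]<hi)]; print(lo,hi,len(a),np.percentile(a,[2,50,98],axis=0).round(1).tolist())
```

```text
baseBL [ 0.6468 -0.0037  0.008 ]
baseFL [ 0.4994 -0.0274  0.008 ]
baseFR [ 0.5155 -0.1255  0.008 ]
stopR [ 0.6587 -0.1003  0.022 ]
guideFR [ 0.5203 -0.1224  0.02  ]
bedFL [ 0.5081 -0.0671  0.016 ]
bedFR [ 0.5168 -0.1224  0.014 ]
barBL [ 0.594  -0.0167  0.032 ]
barFL [ 0.5142 -0.0288  0.032 ]
barFRin [ 0.5192 -0.0563  0.02  ]
lip1 [ 0.6443 -0.0695  0.03  ]
lip2 [ 0.6261 -0.0727  0.03  ]
baseFL baseBL (np.float64(9.153328021473175), np.float64(0.1493080956490558))
guideFR stopR (np.float64(9.069488792946345), np.float64(0.1401011843449586))
barFL barBL (np.float64(8.568465329051977), np.float64(0.08066221984625778))
baseFR baseFL (np.float64(99.31227519069559), np.float64(0.09937573640719717))
bedFR bedFL (np.float64(99.0172634762988), np.float64(0.055967044252706905))
baseBL rel tile [61.1 71.9]
baseFL rel tile [-88.2  69.6]
baseFR rel tile [-86.4 -29.7]
stopR rel tile [ 58.9 -25.5]
guideFR rel tile [-81.2 -27.4]
bedFL rel tile [-85.3  29.1]
bedFR rel tile [-84.6 -26.9]
barBL rel tile [ 7.  66.6]
barFL rel tile [-73.7  66.2]
barFRin rel tile [-72.7  38.2]
lip1 rel tile [49.1  7. ]
lip2 rel tile [30.6  6.5]
12 17 574 [[-83.6, -23.7, 12.1], [-43.7, -2.3, 13.8], [58.3, 26.6, 16.7]]
18 21 384 [[-75.8, -25.8, 18.1], [-10.0, 4.6, 19.8], [53.6, 46.0, 20.9]]
21 24 419 [[-71.4, -24.0, 21.1], [-7.5, 17.4, 22.4], [55.5, 53.1, 23.9]]
25 31 474 [[-75.0, 8.3, 25.1], [-18.9, 37.6, 27.6], [51.1, 66.6, 30.8]]
31 45 39 [[-70.8, 7.1, 31.1], [-6.0, 62.9, 31.6], [47.9, 66.9, 34.0]]
```

Call:
carry_out(increments=[{"turn": -0.88,"fingers": 0.0},{"turn": -0.88,"fingers": 0.0},{"turn": -0.88,"fingers": 0.0},{"turn": -0.88,"fingers": 0.0},{"turn": -0.88,"fingers": 0.0}])

```text
validation failed for argument at $.in...
```

```bash
cat >> h.py <<'E'
t=np.radians(9.0); ex=np.array([np.cos(t),np.sin(t)]); ey=np.array([-ex[1],ex[0]]); O=np.array([.6175,-.0487])
def B(p): d=np.array(p)[:2]-O; return 1e3*np.array([d@ex,d@ey])
def st(bx=-67,by=-2,yaw=99.0):
    r=readout.sense(); Rm=rot(r['ee_rot']); y=np.degrees(np.arctan2(Rm[1,1],Rm[0,1]))
    tgt=O+(bx*ex+by*ey)/1e3; d=np.r_[tgt-r['ee_pos'][:2],0]
    print('t',r['time_s'],'board',B(r['ee_pos']).round(1),'z',round(1e3*r['ee_pos'][2],1),'yaw',y.round(2),'tilt',Rm[:,2].round(3),'j',r['joints'].round(2),'F',r['force'].round(1),'gap',round(r['finger_gap'],3),'| need dx,dy',(1e3*Rm.T@d).round(1))
E
python3 -c "
from h import *
st()"
```

```text
t 0.2 board [-368.   614.2] z 230.9 yaw 72.48 tilt [-0.    -0.001 -1.   ] j [ 1.27  0.24 -0.01  1.32 -0.    1.57] F [-0.1  0.9 -0.7] gap 1.002 | need dx,dy [-5.445e+02 -4.170e+02  4.000e-01]
```

All five keys are probably required.

Call:
carry_out(increments=[{"dx": 0,"dy": 0,"dz": 0,"turn": -0.88,"fingers": 0},{"dx": 0,"dy": 0,"dz": 0,"turn": -0.88,"fingers": 0},{"dx": 0,"dy": 0,"dz": 0,"turn": -0.88,"fingers": 0},{"dx": 0,"dy": 0,"dz": 0,"turn": -0.88,"fingers": 0},{"dx": 0,"dy": 0,"dz": 0,"turn": -0.88,"fingers": 0}])

```text
time_s: 0.82
ee_pos: [0.158, 0.5005, 0.2311]
ee_rot: [0.248, -3.132, 0.001]
force: [0.4, 0.4, 1.3]
finger_gap: 0.497
grasp_force: 0.0
```

```bash
python3 -c "
from h import *
st()"
```

```text
t 0.825 board [-367.9  614.3] z 231.1 yaw 99.05 tilt [-0. -0. -1.] j [ 1.27  0.24 -0.01  1.32  0.    1.11] F [0.4 0.4 1.3] gap 0.497 | need dx,dy [-3.004e+02 -6.166e+02  2.000e-01]
```

Call:
carry_out(increments=[{"dx": -20,"dy": -41,"dz": 0,"turn": 0,"fingers": 0},{"dx": -20,"dy": -41,"dz": 0,"turn": 0,"fingers": 0},{"dx": -20,"dy": -41,"dz": 0,"turn": 0,"fingers": 0},{"dx": -20,"dy": -41,"dz": 0,"turn": 0,"fingers": 0},{"dx": -20,"dy": -41,"dz": 0,"turn": 0,"fingers": 0}])

```text
time_s: 1.45
ee_pos: [0.289, 0.3122, 0.2313]
ee_rot: [-0.244, 3.132, -0.0]
force: [0.5, 0.2, -0.0]
finger_gap: 0.495
grasp_force: 0.0
```

Call:
carry_out(increments=[{"dx": -20,"dy": -41,"dz": 0,"turn": 0,"fingers": 0},{"dx": -20,"dy": -41,"dz": 0,"turn": 0,"fingers": 0},{"dx": -20,"dy": -41,"dz": 0,"turn": 0,"fingers": 0},{"dx": -20,"dy": -41,"dz": 0,"turn": 0,"fingers": 0},{"dx": -20,"dy": -41,"dz": 0,"turn": 0,"fingers": 0}])

```text
time_s: 2.08
ee_pos: [0.4196, 0.125, 0.2313]
ee_rot: [-0.243, 3.132, 0.0]
force: [0.1, 0.0, -0.4]
finger_gap: 0.497
grasp_force: 0.0
```

Call:
carry_out(increments=[{"dx": -20,"dy": -41,"dz": 0,"turn": 0,"fingers": 0},{"dx": -20,"dy": -41,"dz": 0,"turn": 0,"fingers": 0},{"dx": -20,"dy": -41,"dz": 0,"turn": 0,"fingers": 0},{"dx": -20,"dy": -41,"dz": 0,"turn": 0,"fingers": 0},{"dx": -20,"dy": -41,"dz": 0,"turn": 0,"fingers": 0}])

```text
time_s: 2.7
ee_pos: [0.55, -0.0621, 0.2312]
ee_rot: [0.243, -3.132, -0.0]
force: [0.8, 0.5, -0.1]
finger_gap: 0.501
grasp_force: 0.0
```

```bash
python3 -c "
from h import *
st()"
```

```text
t 2.7 board [-68.7  -2.7] z 231.2 yaw 98.87 tilt [-0.  0. -1.] j [-0.11  0.29  0.05  1.34 -0.   -0.27] F [ 0.8  0.5 -0.1] gap 0.501 | need dx,dy [-1.7  0.7 -0. ]
```

Call:
carry_out(increments=[{"dx": 0,"dy": 1,"dz": 40,"turn": 0,"fingers": 0},{"dx": 0,"dy": 0,"dz": 40,"turn": 0,"fingers": 0},{"dx": 0,"dy": 0,"dz": 40,"turn": 0,"fingers": 0},{"dx": 0,"dy": 0,"dz": 40,"turn": 0,"fingers": 0},{"dx": 0,"dy": 0,"dz": 21,"turn": 0,"fingers": 0}])

```text
time_s: 3.32
ee_pos: [0.5478, -0.0596, 0.048]
ee_rot: [0.243, -3.129, -0.001]
force: [-0.4, -0.1, 0.5]
finger_gap: 0.5
grasp_force: 0.0
```

Run:
```python
from h import *
st()
s=eyes.snapshot('scene');print(s['eye'])
cv2.imwrite('pics/near1.png',cv2.resize(s['color'][160:280,150:290],None,fx=5,fy=5,interpolation=cv2.INTER_CUBIC))
```

```text
t 3.325 board [-70.5   0.1] z 48.0 yaw 98.88 tilt [-0.003  0.    -1.   ] j [-0.11  0.41 -0.26  0.9  -0.   -0.26] F [-0.4 -0.1  0.5] gap 0.5 | need dx,dy [-3.5 -2.1 -0. ]
[ 1.11781268 -0.28386588  0.64093222]
```

View pics/near1.png

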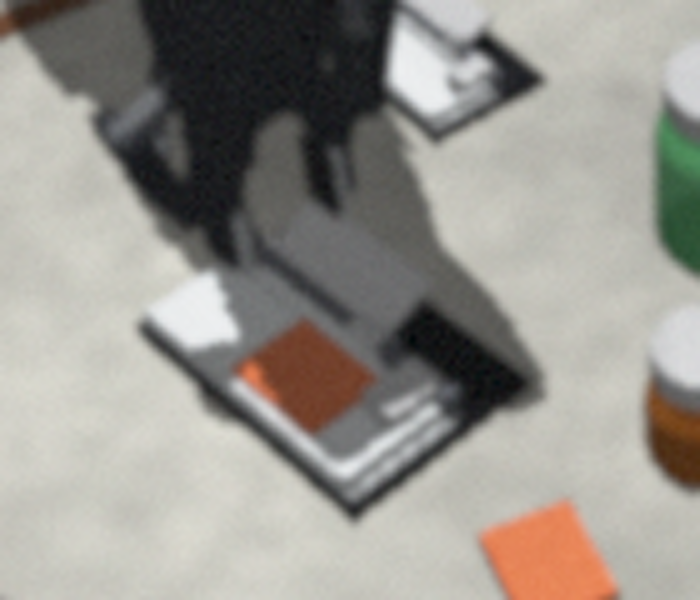

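Left fingertip is at about crop (235,262), over the channel behind the tile. The right one is at (340,205), over the bar. I'll check both with depth.

Run:
```python
from h import *
s=eyes.snapshot('scene'); pc=cloud(s).reshape(-1,3); q=np.c_[(pc[:,:2]-O)@ex,(pc[:,:2]-O)@ey,pc[:,2]]*1e3
k=(abs(q[:,0]+68)<30)&(abs(q[:,1])<60)&(s['range_z'].reshape(-1)>0)
for lo,hi in((40,46),(46,52),(52,58),(58,66)):
  for sg in(1,-1):
    a=q[k&(q[:,2]>lo)&(q[:,2]<hi)&(sg*q[:,1]>0)]; 
    if len(a)>2: print(lo,sg,len(a),np.percentile(a,[5,50,95],axis=0).round(1).tolist())
```

```text
46 1 5 [[-79.0, 21.2, 49.6], [-73.2, 21.4, 51.0], [-66.1, 21.9, 51.8]]
52 1 16 [[-79.2, 21.0, 52.8], [-65.7, 22.0, 55.2], [-61.8, 31.6, 57.6]]
52 -1 7 [[-65.6, -30.7, 53.3], [-62.2, -27.4, 54.9], [-61.1, -22.5, 56.2]]
58 1 28 [[-79.6, 20.8, 58.5], [-65.4, 22.3, 62.6], [-60.5, 34.2, 65.8]]
58 -1 27 [[-76.7, -34.9, 58.4], [-65.6, -30.1, 61.9], [-60.8, -22.9, 64.9]]
```

Call:
carry_out(increments=[{"dx": 0,"dy": -1,"dz": 8,"turn": 0,"fingers": 0},{"dx": 0,"dy": -1,"dz": 8,"turn": 0,"fingers": 0},{"dx": 0,"dy": 0,"dz": 6,"turn": 0,"fingers": 0},{"dx": 0,"dy": 0,"dz": 0,"turn": 0,"fingers": 0}])

```text
time_s: 3.92
ee_pos: [0.5493, -0.0617, 0.0281]
ee_rot: [0.243, -3.132, -0.0]
force: [0.4, -0.3, -0.5]
finger_gap: 0.502
grasp_force: 0.0
```

Call:
carry_out(increments=[{"dx": 0,"dy": 0,"dz": 3,"turn": 0,"fingers": 0},{"dx": 0,"dy": 0,"dz": 2,"turn": 0,"fingers": 0},{"dx": 0,"dy": 0,"dz": 0,"turn": 0,"fingers": 0}])

```text
time_s: 4.3
ee_pos: [0.5497, -0.0617, 0.0234]
ee_rot: [-0.243, 3.132, -0.0]
force: [1.0, 0.4, 0.8]
finger_gap: 0.496
grasp_force: 0.7
```

Call:
carry_out(increments=[{"dx": 0,"dy": 0,"dz": 2,"turn": 0,"fingers": 0},{"dx": 0,"dy": 0,"dz": 0,"turn": 0,"fingers": 0}])

```text
time_s: 4.55
ee_pos: [0.5497, -0.0617, 0.0214]
ee_rot: [-0.243, 3.132, 0.0]
force: [1.3, 0.4, 2.1]
finger_gap: 0.5
grasp_force: 0.9
```

```bash
python3 -c "
from h import *
st()"
```

```text
t 4.55 board [-69.   -2.2] z 21.4 yaw 98.88 tilt [ 0.  0. -1.] j [-0.11  0.44 -0.3   0.84  0.   -0.27] F [1.3 0.4 2.1] gap 0.5 | need dx,dy [-2.   0.2  0. ]
```

Call:
carry_out(increments=[{"dx": 0,"dy": 0,"dz": 3,"turn": 0,"fingers": 0},{"dx": 0,"dy": 0,"dz": 3,"turn": 0,"fingers": 0},{"dx": 0,"dy": 0,"dz": 0,"turn": 0,"fingers": 0}])

```text
time_s: 4.92
ee_pos: [0.5498, -0.0621, 0.0153]
ee_rot: [-0.243, 3.132, -0.001]
force: [0.4, -2.3, 5.2]
finger_gap: 0.5
grasp_force: 2.4
```

Call:
carry_out(increments=[{"dx": 0,"dy": 0,"dz": 2,"turn": 0,"fingers": 0},{"dx": 0,"dy": 0,"dz": 0,"turn": 0,"fingers": 0}])

```text
time_s: 5.18
ee_pos: [0.5499, -0.0623, 0.0142]
ee_rot: [-0.243, 3.131, -0.002]
force: [-1.8, -2.9, 11.9]
finger_gap: 0.5
grasp_force: 6.3
```

Run:
```python
from h import *
st()
s=eyes.snapshot('scene')
cv2.imwrite('pics/near2.png',cv2.resize(s['color'][190:270,160:270],None,fx=7,fy=7,interpolation=cv2.INTER_CUBIC))
```

```text
t 5.175 board [-68.9  -2.8] z 14.2 yaw 98.86 tilt [ 0.001 -0.001 -1.   ] j [-0.11  0.44 -0.31  0.82 -0.   -0.27] F [-1.8 -2.9 11.9] gap 0.5 | need dx,dy [-1.9  0.8  0. ]
```

View pics/near2.png

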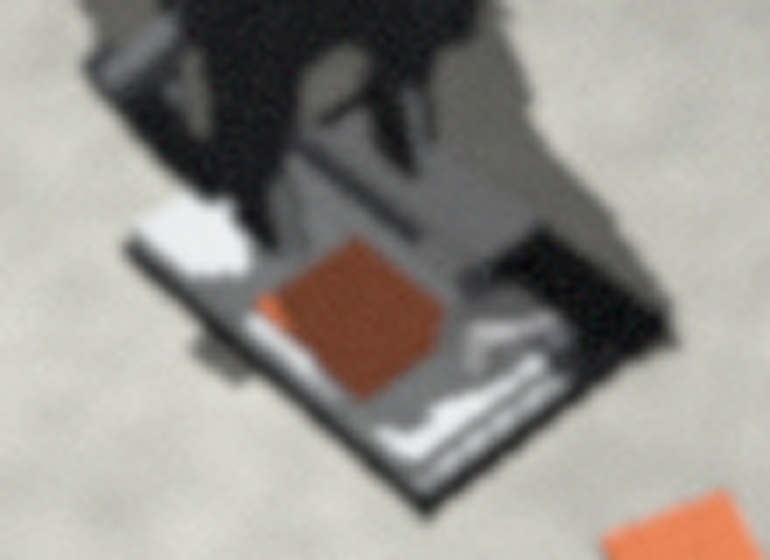

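Bar is level and the jaw is clearly raised, at the hard stop (12 N). The left finger is behind the tile. Now I'll ease the press a little and push along.

Call:
carry_out(increments=[{"dx": -3,"dy": 0,"dz": -0.4,"turn": 0,"fingers": 0},{"dx": -4,"dy": 0,"dz": 0,"turn": 0,"fingers": 0},{"dx": -4,"dy": 0,"dz": 0,"turn": 0,"fingers": 0},{"dx": -4,"dy": 0,"dz": 0,"turn": 0,"fingers": 0}])

```text
time_s: 5.72
ee_pos: [0.5614, -0.0596, 0.014]
ee_rot: [0.243, -3.127, -0.0]
force: [-10.2, -2.4, 18.0]
finger_gap: 0.5
grasp_force: 9.6
```

Call:
carry_out(increments=[{"dx": -4,"dy": 0,"dz": 0,"turn": 0,"fingers": 0},{"dx": -4,"dy": 0,"dz": 0,"turn": 0,"fingers": 0},{"dx": 0,"dy": 0,"dz": 0,"turn": 0,"fingers": 0}])

```text
time_s: 6.1
ee_pos: [0.5698, -0.0582, 0.0141]
ee_rot: [0.243, -3.128, -0.0]
force: [-10.0, -2.5, 18.1]
finger_gap: 0.5
grasp_force: 8.8
```

Run:
```python
from h import *
st()
s=eyes.snapshot('scene')
cv2.imwrite('pics/near3.png',cv2.resize(s['color'][190:270,160:270],None,fx=7,fy=7,interpolation=cv2.INTER_CUBIC))
```

```text
t 6.1 board [-48.6  -1.9] z 14.1 yaw 98.88 tilt [-0.004 -0.    -1.   ] j [-0.1   0.47 -0.25  0.85 -0.   -0.26] F [-10.   -2.5  18.1] gap 0.5 | need dx,dy [18.4 -0.1  0.1]
```

View pics/near3.png

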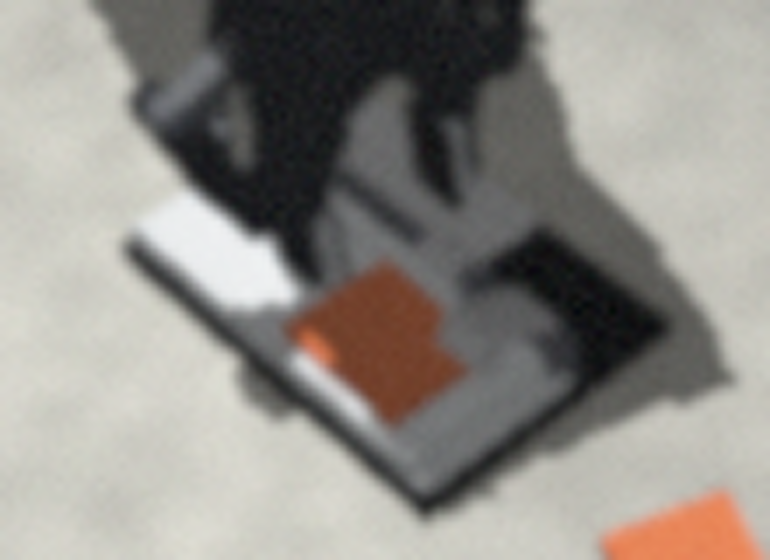

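The tile is sliding under the raised jaw: its front edge is past the lip's near end at (440,320). I'll continue with a slightly lighter press.

Call:
carry_out(increments=[{"dx": -3,"dy": 0,"dz": -0.4,"turn": 0,"fingers": 0},{"dx": -3,"dy": 0,"dz": 0,"turn": 0,"fingers": 0},{"dx": -3,"dy": 0,"dz": 0,"turn": 0,"fingers": 0},{"dx": 0,"dy": 0,"dz": 0,"turn": 0,"fingers": 0}])

```text
time_s: 6.65
ee_pos: [0.5789, -0.0568, 0.0143]
ee_rot: [0.243, -3.128, -0.0]
force: [-8.2, -0.8, 14.3]
finger_gap: 0.501
grasp_force: 7.1
```

Call:
carry_out(increments=[{"dx": -1.5,"dy": 0,"dz": 0,"turn": 0,"fingers": 0},{"dx": 0,"dy": 0,"dz": 0,"turn": 0,"fingers": 0}])

```text
time_s: 6.9
ee_pos: [0.5789, -0.0567, 0.0142]
ee_rot: [0.243, -3.126, -0.0]
force: [-12.1, -2.6, 16.7]
finger_gap: 0.496
grasp_force: 8.8
```

Call:
carry_out(increments=[{"dx": -1.5,"dy": 0,"dz": 0,"turn": 0,"fingers": 0},{"dx": 0,"dy": 0,"dz": 0,"turn": 0,"fingers": 0}])

```text
time_s: 7.15
ee_pos: [0.5813, -0.0564, 0.0143]
ee_rot: [0.243, -3.128, -0.0]
force: [-9.4, -1.5, 15.2]
finger_gap: 0.497
grasp_force: 7.6
```

```bash
python3 -c "
from h import *
st()"
```

```text
t 7.15 board [-37.   -1.9] z 14.3 yaw 98.88 tilt [-0.005 -0.    -1.   ] j [-0.1   0.49 -0.22  0.86 -0.   -0.25] F [-9.4 -1.5 15.2] gap 0.497 | need dx,dy [30.  -0.1  0.1]
```

Call:
carry_out(increments=[{"dx": -1.5,"dy": 0,"dz": -0.2,"turn": 0,"fingers": 0},{"dx": 0,"dy": 0,"dz": 0,"turn": 0,"fingers": 0}])

```text
time_s: 7.4
ee_pos: [0.5829, -0.0562, 0.0143]
ee_rot: [0.242, -3.128, -0.0]
force: [-9.2, -1.4, 13.8]
finger_gap: 0.5
grasp_force: 8.2
```

Call:
carry_out(increments=[{"dx": -1.5,"dy": 0,"dz": 0,"turn": 0,"fingers": 0},{"dx": 0,"dy": 0,"dz": 0,"turn": 0,"fingers": 0}])

```text
time_s: 7.65
ee_pos: [0.583, -0.0561, 0.0143]
ee_rot: [0.242, -3.125, 0.0]
force: [-13.7, -1.8, 16.9]
finger_gap: 0.499
grasp_force: 10.2
```

Run:
```python
from h import *
st()
s=eyes.snapshot('scene')
cv2.imwrite('pics/near4.png',cv2.resize(s['color'][190:270,160:270],None,fx=7,fy=7,interpolation=cv2.INTER_CUBIC))
```

```text
t 7.65 board [-35.2  -2. ] z 14.3 yaw 98.85 tilt [-0.007 -0.001 -1.   ] j [-0.1   0.49 -0.21  0.87 -0.   -0.25] F [-13.7  -1.8  16.9] gap 0.499 | need dx,dy [31.7 -0.1  0.2]
```

View pics/near4.png

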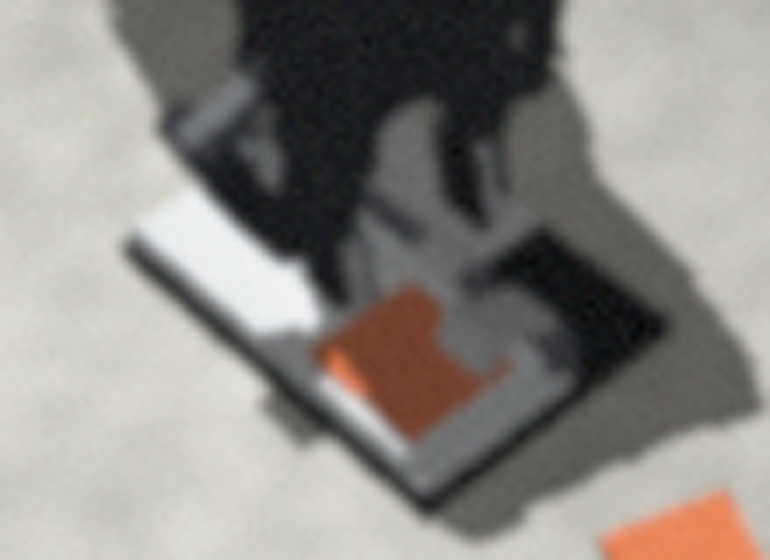

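The tile is well under the jaw, with its front corner at crop (412,440). I'll compute the front edge's board x.

Run:
```python
from h import *
s=eyes.snapshot('scene')
f=lambda x,y,z:B(plane(s,[160+(x+.5)/7-.5,190+(y+.5)/7-.5],z)[0]).round(1)
for p in((412,440,.022),(460,403,.022),(500,370,.022),(412,285,.022),(318,352,.022),(430,485,.022),(570,385,.022),(428,515,.008)): print(p,f(*p))
```

```text
(412, 440, 0.022) [ 24.2 -50.7]
(460, 403, 0.022) [ 23.7 -32. ]
(500, 370, 0.022) [ 22.7 -15.6]
(412, 285, 0.022) [-22.4 -12.1]
(318, 352, 0.022) [-22.  -48.8]
(430, 485, 0.022) [ 40.6 -57.6]
(570, 385, 0.022) [42. -5.]
(428, 515, 0.008) [ 39.1 -59.2]
```

Call:
carry_out(increments=[{"dx": -1.5,"dy": 0,"dz": 0,"turn": 0,"fingers": 0},{"dx": 0,"dy": 0,"dz": 0,"turn": 0,"fingers": 0}])

```text
time_s: 8.0
ee_pos: [0.5831, -0.0561, 0.0142]
ee_rot: [0.241, -3.123, 0.0]
force: [-19.4, -5.4, 21.1]
finger_gap: 0.496
grasp_force: 12.2
```

Call:
carry_out(increments=[{"dx": -1.5,"dy": 0,"dz": 0,"turn": 0,"fingers": 0},{"dx": 0,"dy": 0,"dz": 0,"turn": 0,"fingers": 0}])

```text
time_s: 8.25
ee_pos: [0.5831, -0.0561, 0.0141]
ee_rot: [0.241, -3.121, 0.001]
force: [-24.0, -5.7, 26.5]
finger_gap: 0.5
grasp_force: 14.2
```

Call:
carry_out(increments=[{"dx": 0,"dy": 0,"dz": -0.8,"turn": 0,"fingers": 0},{"dx": 0,"dy": 0,"dz": 0,"turn": 0,"fingers": 0}])

```text
time_s: 8.5
ee_pos: [0.5833, -0.0561, 0.0143]
ee_rot: [0.241, -3.121, 0.001]
force: [-21.0, -5.7, 18.5]
finger_gap: 0.5
grasp_force: 12.8
```

Call:
carry_out(increments=[{"dx": -1,"dy": 0,"dz": -0.5,"turn": 0,"fingers": 0},{"dx": 0,"dy": 0,"dz": 0,"turn": 0,"fingers": 0}])

```text
time_s: 8.75
ee_pos: [0.5834, -0.0561, 0.0143]
ee_rot: [0.24, -3.119, 0.001]
force: [-22.3, -6.3, 15.4]
finger_gap: 0.5
grasp_force: 13.6
```

```bash
python3 -c "
from h import *
st()"
```

```text
t 8.75 board [-34.8  -2. ] z 14.3 yaw 98.8 tilt [-0.013 -0.002 -1.   ] j [-0.09  0.5  -0.21  0.88 -0.   -0.25] F [-22.3  -6.3  15.4] gap 0.5 | need dx,dy [32.2 -0.2  0.4]
```

Sideways force now exceeds the press with no movement, so the tile is home. Next I'll relax the push and rise so the clip closes.

Call:
carry_out(increments=[{"dx": 3,"dy": 0,"dz": 0,"turn": 0,"fingers": 0},{"dx": 0.5,"dy": 0,"dz": -1,"turn": 0,"fingers": 0},{"dx": 0,"dy": 0,"dz": -2,"turn": 0,"fingers": 0},{"dx": 0,"dy": 0,"dz": -2,"turn": 0,"fingers": 0},{"dx": 0,"dy": 0,"dz": -2,"turn": 0,"fingers": 0}])

```text
time_s: 9.38
ee_pos: [0.5836, -0.0561, 0.021]
ee_rot: [0.241, -3.125, -0.0]
force: [-7.5, -2.6, -0.8]
finger_gap: 0.497
grasp_force: 3.6
```

Call:
carry_out(increments=[{"dx": 0,"dy": 0,"dz": -2,"turn": 0,"fingers": 0},{"dx": 1,"dy": 0,"dz": -3,"turn": 0,"fingers": 0},{"dx": 1,"dy": 0,"dz": -5,"turn": 0,"fingers": 0},{"dx": 0,"dy": 0,"dz": -10,"turn": 0,"fingers": 0},{"dx": 0,"dy": 0,"dz": -15,"turn": 0,"fingers": 0}])

```text
time_s: 10.0
ee_pos: [0.5857, -0.056, 0.0585]
ee_rot: [-0.243, 3.132, -0.0]
force: [0.4, 0.5, 0.5]
finger_gap: 0.5
grasp_force: 0.0
```

Call:
carry_out(increments=[{"dx": 30,"dy": 0,"dz": -30,"turn": 0,"fingers": 0},{"dx": 40,"dy": 0,"dz": -35,"turn": 0,"fingers": 0},{"dx": 40,"dy": 0,"dz": -35,"turn": 0,"fingers": 0},{"dx": 40,"dy": 0,"dz": -30,"turn": 0,"fingers": 0},{"dx": 0,"dy": 0,"dz": 0,"turn": 0,"fingers": 0}])

```text
time_s: 10.62
ee_pos: [0.4366, -0.0796, 0.1911]
ee_rot: [-0.242, 3.127, -0.002]
force: [-0.6, 0.0, -1.1]
finger_gap: 0.499
grasp_force: 0.0
```

Run:
```python
from h import *
st()
a=eyes.snapshot('scene')['color'][190:270,160:270]; s=eyes.snapshot('top'); b=s['color'][190:285,295:385]
r=lambda i:cv2.resize(i,(400,int(400*i.shape[0]/i.shape[1])),interpolation=cv2.INTER_CUBIC)
a,b=r(a),r(b); o=np.zeros((max(len(a),len(b)),800,3),np.uint8); o[:len(a),:400]=a; o[:len(b),400:]=b
cv2.imwrite('pics/end.png',o)
```

```text
t 10.625 board [-183.5   -2.2] z 191.1 yaw 98.83 tilt [ 0.005 -0.001 -1.   ] j [-0.18  0.11 -0.27  1.18 -0.   -0.33] F [-0.6  0.  -1.1] gap 0.499 | need dx,dy [-116.5    0.6    0.6]
```

View pics/end.png

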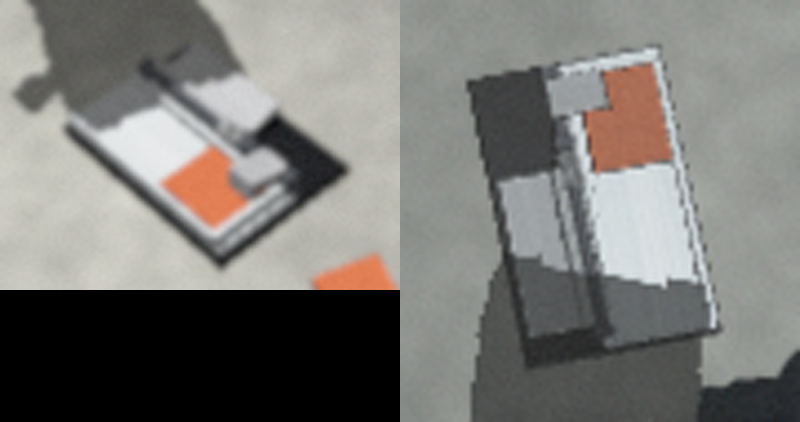

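The pictures show the tile at right (635,118), flush against the end stop at (630,65), with the jaw down on it at (578,92). The hand is clear, so I'm handing in.

```bash
python3 -c "
from rig import sign_off
print(sign_off())"
```

```text
the job is handed in; nothing more can be done
None
```

The tile is home against the end stop with the clip closed on it and the hand drawn clear; the job is handed in at about 10.7 s of the 32 s allowed.

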